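Switch on the light pad and present a nut sample slide label up

TASK

First turn the red rotary handle on the yellow box fully clockwise to on, so the light pad is powered. Then take the glass slide that has the frosted, notched end out of the rack, gripping it by its clear part only, and hold it level over the middle of the light pad, about a hand's breadth above the pad and clear of it, tilted about half-way over so that the side with the yellow label slants up. Finish while still holding it there, switch left on, and leave the plain green slide and the two jars standing where they are.

Things in the scene. Friction and masses are not known exactly. Their poses are not given: they have to be found in the camera images.
- switch (a joint): Rotary isolator handle on top of the yellow box, vertical hinge with end stops: 0 = off, 1.4 rad = fully on; it grows as the handle turns clockwise seen from above. It turns against 0.06 N m of friction and stays where it is left; it starts at or near off.
- switch_grip (a point): On the handle's axis, 64 mm above the table. The handle: a red upright bar 56 mm long (point x, white mark at its +x end), 12 mm wide (point y), from 43 to 75 mm above the table, on a black hub of 24 mm radius (35 to 43 mm up), on a fixed yellow box 90 x 90 x 35 mm with a black dot at off and a green dot at on.
- rack: Fixed steel rack 80 (x) x 120 (y) mm, origin at the centre of its underside. Two slots run along x at y = -40 and +40 mm: each 10 mm wide, floor 8 mm high, walls 8 mm thick reaching 22 mm high, ends open. Its yaw may be anything. One slot holds the slide, the other the plain slide, either way round.
- slide: Glass slide 110 (x) x 8 (y) x 60 (z) mm, 0.12 kg, standing on its long edge in a slot; origin mid lower edge. x -55 to +25: clear, with a brown nut slice; x +25 to +55: frosted white, a 14 mm notch in the upper corner at the +x end. Yellow label with green stripe on the frosted end's +y face (+y points out of it): facing the label, slide upright, the notch is top left.
- slide_mid (a point): Centre of the slide (30 mm above its lower edge); axes as the slide's.
- blank: Plain green glass slide of the same size, no frosted end and no notch, standing in the other slot. Origin at the middle of its lower edge. Leave it alone.
- pad: The light pad, fixed; origin at the centre of its underside.
- pad_top (a point): Centre of the top face of the light pad: a fixed aluminium slab 160 x 160 mm with a pale glowing top, 22 mm above the work surface.
- jar_brown: Jar of brown nuts, 74 mm diameter, 73 mm high, origin at the centre of its underside. Leave it alone.
- jar_orange: Jar of orange nuts, same size. Leave it alone.
There are look-alikes about, which are no part of the job. Leave any orange look-alike of the slide alone.

How it is judged (in metres and radians):
On the way, in this order (a step that is already met when the one before it is completed fails the run):
1. the switch is turned on while the slide is still in the rack (value of joint switch above 1.2 rad and height (world z) of slide below 0.03 m), for 0.2 s.
2. the slide is lifted out of the rack in the gripper (height (world z) of slide above 0.04 m and contact force between the fingers and slide above 0.5 N and contact force between slide and rack below 0.1 N), for 0.2 s.
At the end, for the whole second after the job is handed in: Switch on (>1.2 rad); slide still, in the fingers at x<12 mm, off rack and pad; centre within 50 mm of pad centre, 80-220 mm above the table; label normal within 57 deg of up, long edge level to 20 deg; plain slide and jars within 20 mm of their places, plain slide upright (value of joint switch above 1.2 rad and contact force between the fingers and slide above 0.5 N and x of the grasp point in the frame of slide below 0.012 m and horizontal distance between slide_mid and pad_top below 0.05 m and height (world z) of slide_mid between 0.08 and 0.22 m and angle between slide's own y axis and vertical below 1 rad and angle between slide's own x axis and vertical between 1.22 and 1.92 rad and linear speed of slide below 0.03 m/s and contact force between slide and pad below 0.1 N and contact force between slide and rack below 0.1 N and distance of each of blank, jar_brown, jar_orange from where it was at the start of the episode below 0.02 m and angle between blank's own z axis and vertical below 0.3 rad); the arm keeps its last pose, push and grip.
It fails at once if the slide is gripped on its frosted end (contact force between the fingers and slide above 1 N and x of the grasp point in the frame of slide above 0.015 m).
It fails at once if the plain slide is pulled out or knocked over (distance of blank from where it was at the start of the episode above 0.03 m or angle between blank's own z axis and vertical above 0.4 rad).
It fails at once if a jar is pushed away or tipped (distance of any of jar_brown, jar_orange from where it was at the start of the episode above 0.03 m or angle between any of jar_brown, jar_orange's own z axis and vertical above 0.4 rad).
It also fails if it takes over 54 s, if anything falls off the work surface, if the arm or the gripper's body presses on something with over 40 N, if the wrist force passes 120 N, or if a joint passes its speed limit or range.

ROBOT

A 6-joint arm with a two-finger parallel gripper is mounted at the origin on the work surface. World frame = base frame: x ahead of the robot, y to its left, z up, the work surface at z = 0. Lengths are in m, angles in degrees, forces in N, time in s.
With the tool pointing down it reaches from about 0.3 to 0.75 m from the base axis. Payload 8.5 kg.
Tool frame: the origin (TCP) lies at the centre of the arm's flange, where the gripper is bolted on; the fingertips stand 173 mm ahead of it and the grasp point (between the pads) lies env.pinch_z ahead of it (env.pinch_z is the distance from the TCP to the grasp point, in m); z points along the fingers, y is the line along which they close (so a half turn about z gives the same grasp; the last joint's range is limited). The gripper opens to 85 mm and grips with 20 to 120 N. Pads are 22 mm wide; open, the fingers measure 114 mm over their backs; the gripper's body (76 mm by 85 mm) begins 54 mm behind the grasp point. The pads swing forward as they close: fully open they stand 13 mm farther back than shut.
Start: joints at [54.185, 21.807, 74.336, -0, 83.858, -12.336], TCP at [0.219, 0.504, 0.405] pointing down, gripper open.
Joint ranges: [-178.18, 178.18], [-50.72, 133.34], [12.68, 142.11], [-81.47, 261.47], [9.98, 163.14], [-165.26, 165.26]. Speed limits (degrees/s): [136.94, 136.94, 180, 180, 180, 180].

INTERFACE

Orientations are given as a 3x3 rotation matrix whose columns are the frame's x, y, z axes.
In Python, from rig import env, get_image, job, spotter gives the robot as it stands. The module is installed in compiled form; this text tells all that it offers.
- The arm moves only by the shell command python3 -m creep 'ROWS' [FORCE]. ROWS is text: rows parted by semicolons, each of 7 numbers parted by spaces: the turn, a rotation vector about the tool's x, y, z in units of 8 degrees (1.0 is 8 degrees), then the shift along the tool's x, y, z in units of 30 mm (1.0 is 30 mm), then the finger opening in mm, from 0 to 85.4. A call has 1 to 12 rows; each row is the pose to reach, as a shift and turn from the pose commanded when the call began, along the tool's axes at that moment; what a row does not reach only later rows make up. A row lasts 1/10 s, in which the tool goes at most 50 mm and 8.59 degrees, less where a joint would pass 70% of its speed; a pose out of reach is approached as far as the arm can. A call with a gripper value outside its range is refused whole. The fingers move at their own pace and stop on an object; FORCE is the grip in N (left out, the last holds). Time passes only in rows, so rows that repeat a pose let the fingers close. It gives the time, the measured TCP pose, the force, the opening and the grip force at its end, in the units of the state.
- env.observe(): the state, without advancing time (a new reading comes with each control period).
- get_image(name): name is "scene" or "top"; returns a dict with "image" (384x512x3 uint8, blue, green, red), "depth" (384x512 float32, m along the optical axis (not along the pixel's ray), 0 where there is no reading), "intrinsics" (3x3 intrinsics, pixels), "view" (4x4, takes a point from world to camera coordinates). Camera axes: x right, y up, looking along -z (the intrinsics and any distortion apply to the point x, -y, -z); pixel columns grow to the right and rows downward; lengths in m; the calibration is good to about 2 mm. A picture is of the moment at which its call begins.
- job.close_job(): hands the job in; it is judged then, once.
Trained networks look in a picture, given as the dict that the camera call returned (one of the last four; its "shot" number tells which), for a name from the list of things; names that differ only in an ending like _2 or _b are one class to them, and where a whole thing is asked for, a point or a joint stands for the part that bears it (a point fixed in the world has none). Each returns a list of dicts, best first, with "p" (0 to 1); they miss things now and then, are a little off and sometimes report something else, mostly with a low value. They report only what shows in the picture. A call takes as long as a camera call. They do not tell look-alikes from the thing itself.
- spotter.boxes_of(label, picture): "xy" ([column, row] in pixels, amid what is visible of it).
The state is a dict: "time_s": time; "q": joint angles; "qvel": joint speeds; "joint_efforts": joint torques, N m; "position": TCP position; "tool_rot": TCP orientation; "ft_force": force on the tool from outside, world axes, zero at the start; "wrist_torque": the same for the moment, N m; "grip_width": finger opening in m; "gripper_force": force on a finger pad.
Only numpy, scipy, OpenCV 4.12 (cv2) and the standard library are available. Lean on these libraries where they do the work, as an engineer would, in place of code of your own. Each camera call takes 0.05 s, during which the arm holds its last target. There are 200 camera calls.

## Working session

There is one attempt and no reset: what is moved stays moved. The work goes in short steps, Python scripts to look and compute and a shell command to move; the robot and the scene stay as the last step left them, time stands still between calls to the robot, and variables do not carry over. Pictures are saved under pics/ and viewed, at most 10 in all, crops included, and the job is handed in when it is done.

```bash
mkdir -p pics; cat > h.py <<'E'
import numpy as np, cv2
from rig import env,get_image,job,spotter
def world(p,u,v,r=2):
    d=p["depth"];u=int(round(u));v=int(round(v))
    w=d[max(v-r,0):v+r+1,max(u-r,0):u+r+1];w=w[w>0]
    if len(w)==0:return None
    z=np.median(w);K=p["intrinsics"]
    c=np.array([(u-K[0,2])/K[0,0]*z,-(v-K[1,2])/K[1,1]*z,-z,1])
    return (np.linalg.inv(p["view"])@c)[:3]
def cloud(p):
    d=p["depth"];K=p["intrinsics"];v,u=np.indices(d.shape)
    c=np.stack([(u-K[0,2])/K[0,0]*d,-(v-K[1,2])/K[1,1]*d,-d,np.ones_like(d)],-1)
    return (c@np.linalg.inv(p["view"]).T)[...,:3]
E
python3 - <<'E'
from h import *
np.set_printoptions(precision=4,suppress=True)
ims=[]
for n in("scene","top"):
    p=get_image(n);np.savez(n+"0.npz",**{k:p[k] for k in("image","depth","intrinsics","view")});ims.append(p["image"])
    cv2.imwrite(f"pics/{n}0.png",cv2.resize(p["image"],(800,600)))
    for l in("switch","rack","slide","blank","pad","jar_brown","jar_orange"):
        for b in spotter.boxes_of(l,p)[:4]:
            print(n,l,round(b["p"],2),np.round(b["xy"]),world(p,*b["xy"]))
print(env.pinch_z,env.observe())
E
```

```text
scene switch 0.56 [152. 169.] [ 0.4745 -0.2453  0.0561]
scene switch 0.35 [232. 174.] [ 0.4991 -0.028   0.0547]
scene rack 0.68 [243. 194.] [ 0.5762 -0.0002  0.0649]
scene slide 0.88 [273. 143.] [0.3696 0.0943 0.0404]
scene slide 0.65 [284. 240.] [0.7048 0.0932 0.0489]
scene slide 0.62 [220. 145.] [ 0.3823 -0.0622  0.05  ]
scene slide 0.58 [233. 175.] [ 0.4973 -0.0255  0.0483]
scene blank 0.84 [250. 191.] [0.5649 0.0181 0.062 ]
scene pad 0.91 [335. 180.] [0.504  0.2582 0.0228]
scene pad 0.54 [152. 166.] [ 0.4716 -0.2438  0.065 ]
scene jar_brown 0.66 [176. 271.] [ 0.7862 -0.1498  0.0738]
scene jar_orange 0.67 [374. 225.] [0.6866 0.3069 0.0735]
scene jar_orange 0.62 [153. 168.] [ 0.4701 -0.2434  0.0551]
top switch 0.57 [384. 249.] [ 0.4679 -0.2434  0.0657]
top switch 0.26 [282. 237.] [ 0.4938 -0.0238  0.0648]
top rack 0.97 [270. 225.] [0.5215 0.0012 0.0079]
top rack 0.36 [126. 161.] [0.6606 0.3186 0.0712]
top rack 0.29 [150. 244.] [0.4782 0.2742 0.0208]
top slide 0.77 [230. 146.] [0.6959 0.0906 0.0571]
top slide 0.73 [228. 295.] [0.3686 0.0935 0.059 ]
top slide 0.61 [304. 296.] [ 0.366
[... 210 characters left out ...]
.0173 0.024 ]
top jar_brown 0.66 [338. 114.] [ 0.7634 -0.1479  0.0719]
top jar_orange 0.79 [126. 160.] [0.6628 0.3186 0.0714]
0.1547 {'time_s': 0.8, 'q': array([ 54.1844,  21.8056,  74.3354,  -0.0014,  83.8585, -12.3359]), 'qvel': array([ 0.06  , -0.005 ,  0.0497, -0.0276, -0.0637, -0.0122]), 'joint_efforts': array([  0.0001, -44.8296, -23.1458,  -0.0002,   0.0006,   0.    ]), 'position': array([0.2191, 0.5044, 0.4047]), 'tool_rot': array([[-0.9172,  0.3984,  0.    ],
       [ 0.3984,  0.9172, -0.    ],
       [-0.    ,  0.    , -1.    ]]), 'ft_force': array([-0.7401, -0.3338,  0.4389]), 'wrist_torque': array([0.0195, 0.012 , 0.0384]), 'gripper_force': 0.0, 'grip_width': 0.08542352587306366}
```

View pics/scene0.png

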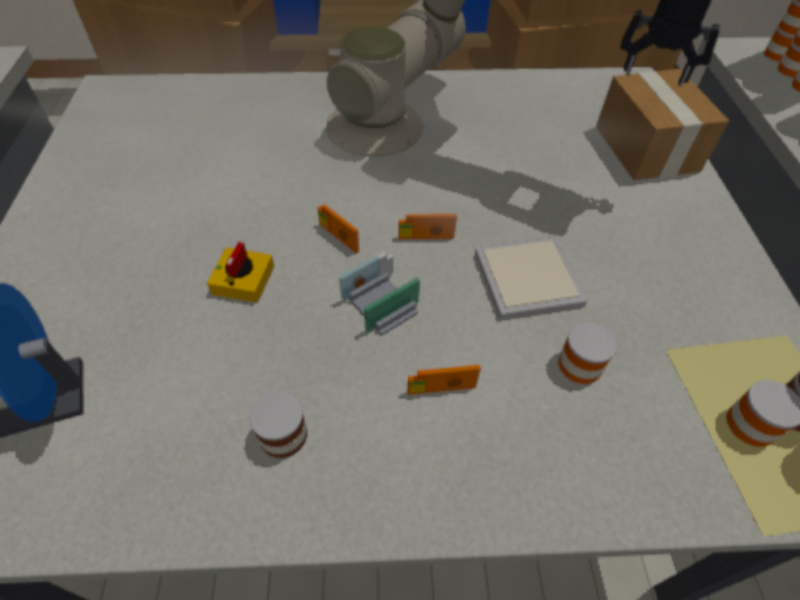

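View pics/top0.png

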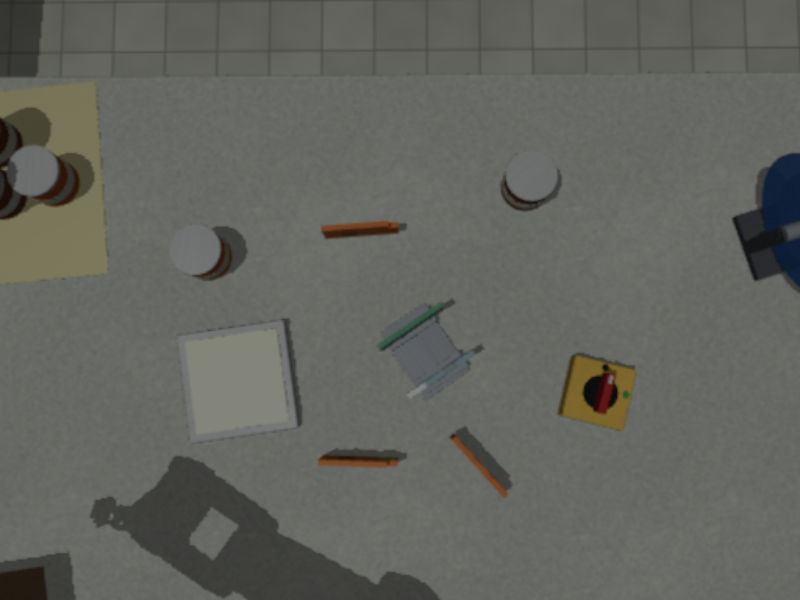

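Scene picture: the pale glass slide with a white end is in the rack at about (367,278), the green slide at (392,305), the switch at (238,265), the pad at (530,277), and jars at (279,425) and (586,353). Candidates for the slide are the pale one in the rack and three orange look-alikes at (338,228), (428,227) and (443,380). Only the pale one is in the rack with a frosted end. I'll confirm with a crop and measure the geometry.

```bash
python3 - <<'E'
from h import *
np.set_printoptions(precision=4,suppress=True)
S=dict(np.load("scene0.npz"));T=dict(np.load("top0.npz"))
a=cv2.resize(S["image"][155:215,205:280],(525,420),interpolation=cv2.INTER_CUBIC)
b=cv2.resize(T["image"][185:262,240:315],(409,420),interpolation=cv2.INTER_CUBIC)
t=cv2.resize(T["image"][220:280,350:415],(260,240),interpolation=cv2.INTER_CUBIC)
c=np.hstack([a,np.vstack([t,np.zeros((180,260,3),np.uint8)])]);cv2.imwrite("pics/crop.png",c)
def fit(pts):
    (r)=cv2.minAreaRect((pts[:,:2]*1000).astype(np.float32));return r[0],r[1],r[2]
for n,p in(("scene",S),("top",T)):
    W=cloud(p);im=p["image"].astype(int);hsv=cv2.cvtColor(p["image"],cv2.COLOR_BGR2HSV)
    x,y,z=W[...,0],W[...,1],W[...,2];ok=p["depth"]>0
    red=ok&((hsv[...,0]<6)|(hsv[...,0]>174))&(hsv[...,1]>150)&(abs(x-.47)<.08)&(abs(y+.24)<.08)
    yel=ok&(hsv[...,0]>18)&(hsv[...,0]<32)&(hsv[...,1]>150)&(abs(x-.47)<.1)&(abs(y+.24)<.1)&(z>.028)
    rk=ok&(abs(x-.52)<.12)&(abs(y-0)<.1)
    sl=rk&(z>.045)
    grn=sl&(hsv[...,0]>60)&(hsv[...,0]<90)&(hsv[...,1]>90)
    gl=sl&~grn
    pad=ok&(z>.015)&(z<.03)&(abs(x-.48)<.12)&(abs(y-.27)<.12)
    for m,k in((red,"red"),(yel,"box"),(grn,"green"),(gl,"glass"),(pad,"pad")):
        q=W[m]
        if len(q)>5: print(n,k,len(q),"mean",q.mean(0),"zmax",q[:,2].max(),"rect",fit(q))
    q=W[gl]; 
    for k in (gl,):
        q=W[k&(z>.055)];
        if len(q)>3: print(" glass top",len(q),q[np.argmin(q[:,0])],q[np.argmax(q[:,0])],fit(q))
E
```

```text
scene red 151 mean [ 0.4707 -0.2458  0.0638] zmax 0.07994987741159909 rect ((467.3505859375, -247.01080322265625), (12.512007713317871, 52.12329864501953), 70.32610321044922)
scene box 587 mean [ 0.4766 -0.2438  0.0358] zmax 0.046882535303232054 rect ((467.2421875, -246.68743896484375), (89.83924865722656, 88.49761962890625), 76.51826477050781)
scene green 254 mean [0.5638 0.0179 0.0602] zmax 0.07216584132126647 rect ((560.9075317382812, 19.798179626464844), (8.456056594848633, 105.47379302978516), 33.77794647216797)
scene glass 352 mean [ 0.4996 -0.0173  0.0607] zmax 0.07231532863905576 rect ((486.5609130859375, -23.150314331054688), (172.06532287597656, 111.65658569335938), 31.453779220581055)
scene pad 2469 mean [0.4885 0.2716 0.0223] zmax 0.028191724667695595 rect ((479.98956298828125, 272.78070068359375), (164.31466674804688, 161.19403076171875), 8.717483520507812)
 glass top 245 [ 0.4003 -0.0471  0.0593] [ 0.589  -0.0259  0.0621] ((486.6179504394531, -23.29766845703125), (172.04483032226562, 111.22075653076172), 31.412160873413086)
top red 207 mean [ 0.4616 -0.2467  0.0669] zma
[... 291 characters left out ...]
55886840820312)
top green 108 mean [0.5565 0.017  0.0653] zmax 0.0724669630707333 rect ((556.7119140625, 17.97247314453125), (6.179349422454834, 101.67084503173828), 34.439613342285156)
top glass 302 mean [ 0.51   -0.0072  0.0652] zmax 0.07203132597052164 rect ((488.53558349609375, -21.648460388183594), (171.77908325195312, 108.89453125), 31.535598754882812)
top pad 4847 mean [0.4784 0.2719 0.0204] zmax 0.027929226434467935 rect ((478.83154296875, 273.02130126953125), (159.78244018554688, 160.52444458007812), 8.465065956115723)
 glass top 268 [ 0.4007 -0.041   0.0567] [ 0.5895 -0.022   0.0675] ((488.53558349609375, -21.648460388183594), (171.77908325195312, 108.89453125), 31.535598754882812)
```

View pics/crop.png

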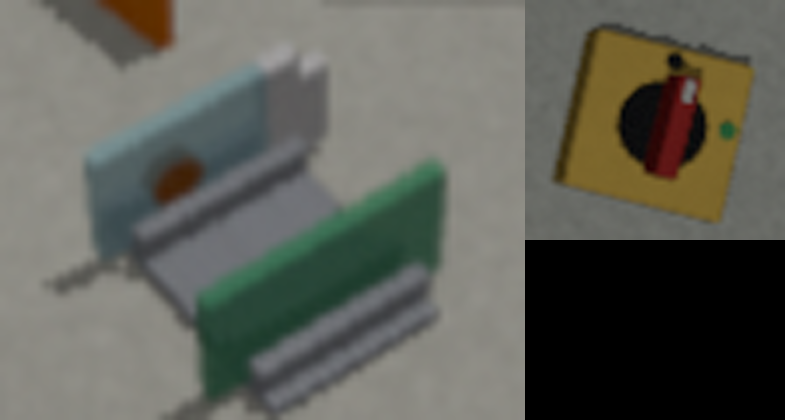

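The crop confirms it. The pale slide has a frosted, notched end at the right in the scene view, so the label is on its far side, facing the robot. The handle's white mark is near the black off dot. I'll refine the slide pose and work out the first move.

```bash
cat >> h.py <<'E'
def to(pos,yaw=None,tilt=0,tip=True):
    """units from present pose to grasp point pos, tool y yaw (deg), tilted outward (tool z toward +yaw) by tilt"""
    from scipy.spatial.transform import Rotation as R
    s=env.observe();A=s["tool_rot"]
    if yaw is None: B=A
    else:
        c,sn=np.cos(np.radians(yaw)),np.sin(np.radians(yaw));h=np.array([c,sn,0]);u=np.array([0,0,1.])
        t=np.radians(tilt);z=-u*np.cos(t)+h*np.sin(t);y=h*np.cos(t)+u*np.sin(t);B=np.stack([np.cross(y,z),y,z],1)
    T=np.array(pos)-(env.pinch_z*B[:,2] if tip else 0)
    return np.round(R.from_matrix(A.T@B).as_rotvec(degrees=True)/8,3),np.round(A.T@(T-s["position"])/.03,3)
E
python3 - <<'E'
from h import *
np.set_printoptions(precision=4,suppress=True)
for n in("scene","top"):
    p=dict(np.load(n+"0.npz"));W=cloud(p);hsv=cv2.cvtColor(p["image"],cv2.COLOR_BGR2HSV);x,y,z=np.moveaxis(W,-1,0)
    ax=np.array([-.556,.831]);ay=np.array([-.831,-.556])
    g=(W[...,:2]-np.array([.4925,-.026]))
    a=g@ax;b=g@ay
    m=(p["depth"]>0)&(abs(a)<.075)&(abs(b)<.02)&(z>.03)
    q=W[m];print(n,m.sum(),"glass",cv2.minAreaRect((q[:,:2]*1000).astype(np.float32)),"a",np.percentile(a[m],[0,2,98,100]),"b",np.percentile(b[m],[2,50,98]))
    fr=m&(hsv[...,1]<60); print(" frosted a",np.percentile(a[fr],[2,50,98]),fr.sum(),"clear a",np.percentile(a[m&(hsv[...,1]>=60)],[2,50,98]))
    m=(p["depth"]>0)&(z>.055)&(abs(x-.465)<.05)&(abs(y+.247)<.05);q=W[m]
    print(" handle top",cv2.minAreaRect((q[:,:2]*1000).astype(np.float32)),np.median(q[:,2]))
print(to([.466,-.247,.20],70),to([.466,-.247,.066],70))
E
```

```text
scene 408 glass ((490.72021484375, -21.200515747070312), (11.70028018951416, 110.50411987304688), 34.54469299316406) a [-0.0503 -0.0495  0.0581  0.0602] b [-0.0064 -0.004   0.0034]
 frosted a [-0.0496  0.0036  0.0584] 375 clear a [-0.0441 -0.0154  0.0128]
 handle top ((465.14044189453125, -247.38461303710938), (13.769845008850098, 56.57014465332031), 74.5391616821289) 0.07375962908834399
top 202 glass ((488.3706359863281, -21.895240783691406), (8.325247764587402, 109.10928344726562), 34.389801025390625) a [-0.0488 -0.0464  0.0579  0.0603] b [-0.0031  0.0008  0.005 ]Traceback (most recent call last):
  File "<stdin>", line 10, in <module>
    return _quantile_unchecked(
        a, q, axis, out, overwrite_input, method, keepdims, weights)
    return _ureduce(a,
                    func=_quantile_ureduce_func,
    ...<5 lines>...
                    overwrite_input=overwrite_input,
                    method=method)
    r = func(a, **kwargs)
    result = _quantile(arr,
                       quantiles=q,
    ...<2 lines>...
                       out=out,
                       weights=wgt)
    slices_having_nans = np.isnan(arr[-1, ...])
                                  ~~~^^^^^^^^^
IndexError: index -1 is out of bounds for axis 0 with size 0
```

Slide centre is about (0.490,-0.0215), long axis yaw 124.4°, length 110 mm (matches). The handle is 56.6 x 13.8 mm at (0.465,-0.247), yaw -15.5°. Next is the move to the switch.

```bash
python3 - <<'E'
from h import *
print(to([.4655,-.247,.15],74.5),to([.4655,-.247,.066],74.5))
E
```

```text
(array([ 0.   ,  0.   , -0.997]), array([-17.512, -19.702,   3.335])) (array([ 0.   ,  0.   , -0.997]), array([-17.512, -19.702,   6.135]))
```

```bash
R='0 0 -1 -17.5 -19.7 0 50'; python3 -m creep '0 0 -1 -17.5 -19.7 0 50; 0 0 -1 -17.5 -19.7 0 50; 0 0 -1 -17.5 -19.7 0 50; 0 0 -1 -17.5 -19.7 0 50; 0 0 -1 -17.5 -19.7 0 50; 0 0 -1 -17.5 -19.7 0 50; 0 0 -1 -17.5 -19.7 0 50; 0 0 -1 -17.5 -19.7 0 50; 0 0 -1 -17.5 -19.7 0 50; 0 0 -1 -17.5 -19.7 0 50; 0 0 -1 -17.5 -19.7 0 50; 0 0 -1 -17.5 -19.7 0 50' 30
python3 - <<'E'
from h import *
print(env.observe()["q"],to([.4655,-.247,.15],74.5))
E
```

```text
time_s: 2.0
position: [0.4059, -0.068, 0.405]
tool_rot: [[-0.964, 0.268, 0.001], [0.268, 0.964, -0.0], [-0.001, -0.0, -1.0]]
ft_force: [0.4, 1.2, 0.9]
grip_width: 0.05
gripper_force: 0.0
[-2.60959367e+01  7.74425425e+00  9.41655658e+01  7.63573954e-03
  7.80418478e+01 -1.00580994e+02] (array([-0.   ,  0.006, -0.002]), array([-3.507, -5.219,  3.347]))
```

```bash
python3 -m creep '0 0 0 -3.5 -5.2 0 50; 0 0 0 -3.5 -5.2 0 50; 0 0 0 -3.5 -5.2 0 50; 0 0 0 -3.5 -5.2 3.3 50; 0 0 0 -3.5 -5.2 3.3 50; 0 0 0 -3.5 -5.2 3.3 50; 0 0 0 -3.5 -5.2 3.3 50; 0 0 0 -3.5 -5.2 3.3 50'
python3 - <<'E'
from h import *
print(to([.4655,-.247,.066],74.5))
p=get_image("top");cv2.imwrite("pics/sw1.png",cv2.resize(p["image"][200:310,330:460],(520,440),interpolation=cv2.INTER_CUBIC))
E
```

```text
time_s: 2.8
position: [0.4657, -0.2436, 0.3079]
tool_rot: [[-0.964, 0.266, 0.002], [0.266, 0.964, -0.002], [-0.003, -0.001, -1.0]]
ft_force: [-0.1, 0.2, 0.0]
grip_width: 0.05
gripper_force: 0.0
(array([-0.009,  0.02 ,  0.007]), array([-0.017, -0.107,  2.905]))
```

View pics/sw1.png

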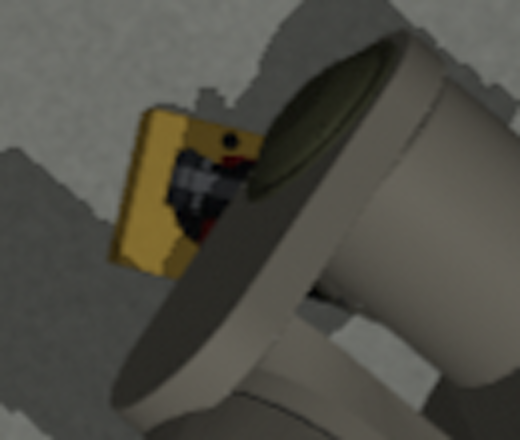

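The arm hides most of it, but a finger stands left of the red bar (about (205,190)), so the fingers straddle the handle. Going down and closing.

```bash
python3 -m creep '0 0 0 0 -0.05 1.5 50; 0 0 0 0 -0.05 2.8 50; 0 0 0 0 -0.05 2.9 50; 0 0 0 0 -0.05 2.9 50; 0 0 0 0 -0.05 2.9 5; 0 0 0 0 -0.05 2.9 5; 0 0 0 0 -0.05 2.9 5; 0 0 0 0 -0.05 2.9 5; 0 0 0 0 -0.05 2.9 5; 0 0 0 0 -0.05 2.9 5' 30
python3 - <<'E'
from h import *
print(to([.4655,-.247,.066],74.5))
E
```

```text
time_s: 3.85
position: [0.465, -0.2474, 0.2208]
tool_rot: [[-0.964, 0.267, 0.002], [0.267, 0.964, -0.006], [-0.004, -0.005, -1.0]]
ft_force: [-6.5, -11.5, 7.6]
grip_width: 0.0112
gripper_force: 36.1
(array([-0.038,  0.025,  0.003]), array([-0.014,  0.016,  0.005]))
```

```bash
python3 -m creep '0 0 1 0 0 0 5; 0 0 2 0 0 0 5; 0 0 3 0 0 0 5; 0 0 4 0 0 0 5; 0 0 5 0 0 0 5; 0 0 6 0 0 0 5; 0 0 7 0 0 0 5; 0 0 8 0 0 0 5; 0 0 9 0 0 0 5; 0 0 9.6 0 0 0 5; 0 0 9.6 0 0 0 5; 0 0 9.6 0 0 0 5'
python3 - <<'E'
from h import *
s=env.observe();print(s["wrist_torque"],s["ft_force"],np.degrees(np.arctan2(s["tool_rot"][1,1],s["tool_rot"][0,1])),s["q"])
E
```

```text
time_s: 5.05
position: [0.4649, -0.2475, 0.2208]
tool_rot: [[0.04, 0.999, 0.002], [0.999, -0.04, -0.007], [-0.007, 0.002, -1.0]]
ft_force: [-7.7, -11.2, 7.0]
grip_width: 0.0115
gripper_force: 36.1
[-1.92879451  1.27323754 -0.05501783] [ -7.74116751 -11.19068964   7.0092557 ] -2.2792981347530246 [-40.88627896  31.57130122  92.72473247  -0.26948011  55.37827305
 -38.45412168]
```

```bash
python3 -m creep '0 0 0.3 0 0 0 5; 0 0 0.3 0 0 0 5; 0 0 0.3 0 0 0 5; 0 0 0.3 0 0 0 5'
python3 - <<'E'
from h import *
s=env.observe();print(s["wrist_torque"],s["ft_force"],np.degrees(np.arctan2(s["tool_rot"][1,1],s["tool_rot"][0,1])))
E
```

```text
time_s: 5.45
position: [0.4649, -0.2475, 0.2209]
tool_rot: [[0.081, 0.997, 0.002], [0.997, -0.081, -0.007], [-0.007, 0.002, -1.0]]
ft_force: [-8.5, -12.2, 5.7]
grip_width: 0.0117
gripper_force: 36.1
[-1.94356837  1.27614582  0.14397222] [ -8.54161884 -12.17369273   5.73898981] -4.640010659706116
```

```bash
python3 -m creep '0 0 0 0 0 0 45; 0 0 0 0 0 0 45; 0 0 0 0 0 0 45; 0 0 0 0 0 0 45; 0 0 0 0 0 -1.5 45; 0 0 0 0 0 -3 45; 0 0 0 0 0 -4 45; 0 0 0 0 0 -4 45'
python3 - <<'E'
from h import *
print(to([.501,-.038,.16],-145.6),to([.501,-.038,.05],-145.6),env.observe()["ft_force"])
E
```

```text
time_s: 6.25
position: [0.4654, -0.2455, 0.3428]
tool_rot: [[0.081, 0.997, 0.006], [0.997, -0.081, -0.005], [-0.005, 0.007, -1.0]]
ft_force: [-0.4, -0.3, 0.0]
grip_width: 0.0448
gripper_force: 0.0
(array([ 0.062, -0.044, 17.618]), array([6.994, 0.617, 0.908])) (array([ 0.062, -0.044, 17.618]), array([7.011, 0.592, 4.575])) [-0.39481541 -0.34624342  0.01633954]
```

```bash
python3 -m creep '0 0 1 7 0.6 0 45; 0 0 2 7 0.6 0 45; 0 0 3 7 0.6 0 45; 0 0 4 7 0.6 0 45; 0 0 5 7 0.6 0 45; 0 0 6 7 0.6 0 45; 0 0 7 7 0.6 0 45; 0 0 8 7 0.6 0 45; 0 0 9 7 0.6 0 45; 0 0 10 7 0.6 0 45; 0 0 11 7 0.6 0 45; 0 0 12 7 0.6 0 45'
python3 - <<'E'
from h import *
print(to([.501,-.038,.16],-145.6),env.observe()["q"])
p=get_image("top");S=get_image("scene")
cv2.imwrite("pics/sw2.png",np.hstack([cv2.resize(p["image"][215:285,345:425],(400,350),interpolation=cv2.INTER_CUBIC),cv2.resize(S["image"][140:210,120:200],(400,350),interpolation=cv2.INTER_CUBIC)]))
E
```

```text
time_s: 7.45
position: [0.5, -0.0376, 0.3377]
tool_rot: [[0.982, -0.191, -0.002], [-0.191, -0.982, 0.001], [-0.002, -0.0, -1.0]]
ft_force: [-0.1, 1.2, -0.9]
grip_width: 0.0451
gripper_force: 0.0
(array([3.000e-03, 1.300e-02, 5.575e+00]), array([0.037, 0.008, 0.768])) [-1.78500972e+01  2.06048652e+01  8.82799565e+01  5.98295937e-03
  7.12188241e+01  8.31451071e+01]
```

View pics/sw2.png

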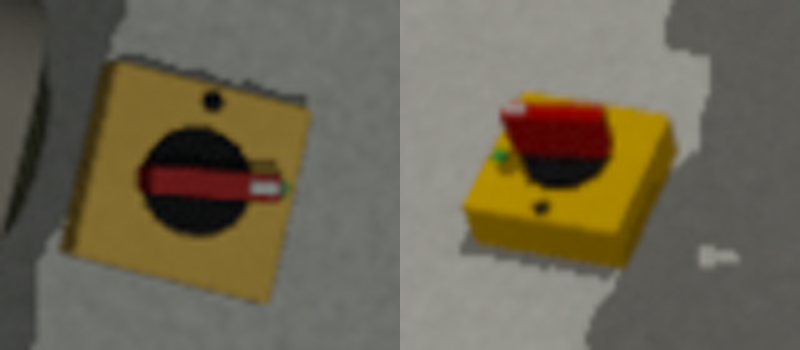

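The handle's white mark now points at the green dot (left view, (285,188)), so the switch is on. Next I finish the turn and go down to just above the slide.

```bash
python3 -m creep '0 0 1 0 0 0 45; 0 0 2 0 0 0 45; 0 0 3 0 0 0 45; 0 0 4 0 0 0 45; 0 0 5 0 0 0 45; 0 0 5.6 0 0 0 45; 0 0 5.6 0 0 0.8 45; 0 0 5.6 0 0 1.6 45; 0 0 5.6 0 0 2 45; 0 0 5.6 0 0 2 45'
python3 - <<'E'
from h import *
np.set_printoptions(precision=4,suppress=True)
print(to([.501,-.038,.05],-145.6),env.observe()["q"])
p=get_image("top");S=get_image("scene")
cv2.imwrite("pics/gr1.png",np.hstack([cv2.resize(p["image"][175:265,230:320],(400,400),interpolation=cv2.INTER_CUBIC),cv2.resize(S["image"][125:215,190:280],(400,400),interpolation=cv2.INTER_CUBIC)]))
E
```

```text
time_s: 8.55
position: [0.4998, -0.0376, 0.2769]
tool_rot: [[0.57, -0.822, -0.004], [-0.822, -0.57, 0.001], [-0.003, 0.003, -1.0]]
ft_force: [-0.5, -0.2, 0.4]
grip_width: 0.045
gripper_force: 0.0
(array([0.019, 0.024, 0.04 ]), array([ 0.042, -0.032,  2.405])) [-17.8625  24.9575  93.1397   0.0012  62.1476 127.4198]
```

View pics/gr1.png

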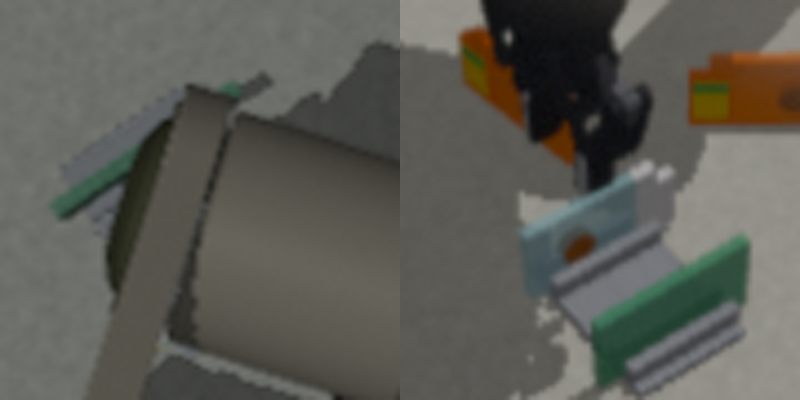

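In the right view the fingers (about (595,165)) are above the slide's clear part, left of the frosted end at (660,185). Going down and closing.

```bash
python3 -m creep '0 0 0 0 0 1 45; 0 0 0 0 0 1.8 45; 0 0 0 0 0 2.4 45; 0 0 0 0 0 2.4 45; 0 0 0 0 0 2.4 2; 0 0 0 0 0 2.4 2; 0 0 0 0 0 2.4 2; 0 0 0 0 0 2.4 2; 0 0 0 0 0 2.4 2; 0 0 0 0 0 2.4 2' 50
python3 - <<'E'
from h import *
print(to([.501,-.038,.05],-145.6))
p=get_image("scene")
cv2.imwrite("pics/gr2.png",cv2.resize(p["image"][135:215,190:280],(675,600),interpolation=cv2.INTER_CUBIC))
E
```

```text
time_s: 9.65
position: [0.5004, -0.0378, 0.208]
tool_rot: [[0.567, -0.824, 0.002], [-0.824, -0.567, -0.001], [0.002, -0.001, -1.0]]
ft_force: [-1.0, -0.1, 7.2]
grip_width: 0.0072
gripper_force: 49.3
(array([-0.011, -0.015,  0.017]), array([ 0.017, -0.013,  0.11 ]))
```

View pics/gr2.png

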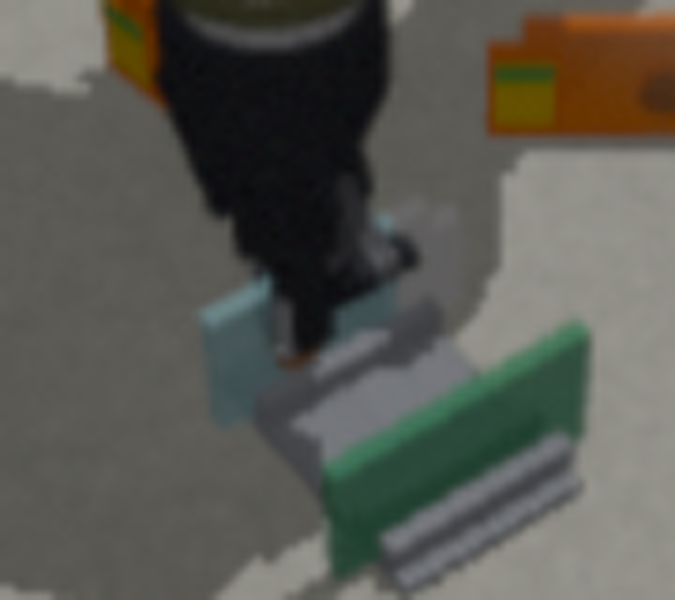

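The fingers hold the clear part (about (310,320)), well clear of the frosted end at (440,240), and the width matches 8 mm glass. Lifting.

```bash
python3 -m creep '0 0 0 0 0 -0.4 2; 0 0 0 0 0 -0.9 2; 0 0 0 0 0 -1.6 2; 0 0 0 0 0 -2.4 2; 0 0 0 0 0 -3.2 2; 0 0 0 0 0 -4 2; 0 0 0 0 0 -4.6 2; 0 0 0 0 0 -5 2; 0 0 0 0 0 -5 2; 0 0 0 0 0 -5 2' 50
python3 - <<'E'
from h import *
s=env.observe();print(s["q"],s["grip_width"],s["gripper_force"])
# desired tool y yaw final 30; first translate to ~ above pad, upright
print(to([.479,.273,.22],-60),to([.479,.273,.22],30))
E
```

```text
time_s: 10.7
position: [0.4999, -0.0376, 0.3565]
tool_rot: [[0.567, -0.824, -0.0], [-0.824, -0.567, 0.0], [-0.0, 0.0, -1.0]]
ft_force: [-0.7, 1.3, -0.3]
grip_width: 0.0076
gripper_force: 49.1
[-1.78606361e+01  1.94303751e+01  8.66224606e+01  1.17403196e-03
  7.39508992e+01  1.27613115e+02] 0.007561030144961498 49.10725951194763
(array([ -0.   ,   0.   , -10.684]), array([-8.924, -5.296, -0.605])) (array([-1.0000e-03,  0.0000e+00, -2.1934e+01]), array([-8.924, -5.296, -0.605]))
```

```bash
python3 -m creep '0 0 -1 -1 -0.6 0 2; 0 0 -2 -2 -1.2 0 2; 0 0 -3 -3 -1.8 0 2; 0 0 -4 -4 -2.4 0 2; 0 0 -5 -5 -3 0 2; 0 0 -6 -6 -3.6 0 2; 0 0 -7 -7 -4.2 0 2; 0 0 -8 -8 -4.8 0 2; 0 0 -9 -8.9 -5.3 0 2; 0 0 -10 -8.9 -5.3 0 2; 0 0 -11 -8.9 -5.3 0 2; 0 0 -11 -8.9 -5.3 0 2'
python3 - <<'E'
from h import *
s=env.observe();print(s["q"],s["grip_width"],s["gripper_force"])
print(to([.479,.273,.2],30))
E
```

```text
time_s: 11.9
position: [0.4797, 0.2726, 0.3556]
tool_rot: [[0.842, 0.539, -0.002], [0.539, -0.842, -0.001], [-0.002, -0.001, -1.0]]
ft_force: [0.2, 0.1, -1.6]
grip_width: 0.0074
gripper_force: 49.2
[1.73128306e+01 2.42906594e+01 7.88249141e+01 7.80377929e-04
 7.69960315e+01 7.46927708e+01] 0.007384245167748659 49.17289137840271
(array([-1.3000e-02,  8.0000e-03, -1.0923e+01]), array([-0.011, -0.023,  0.031]))
```

```bash
python3 -m creep '0 0 -1 0 0 0 2; 0 0 -2 0 0 0 2; 0 0 -3 0 0 0 2; 0 0 -4 0 0 0 2; 0 0 -5 0 0 0 2; 0 0 -6 0 0 0 2; 0 0 -7 0 0 0 2; 0 0 -8 0 0 0 2; 0 0 -9 0 0 0 2; 0 0 -10 0 0 0 2; 0 0 -10.9 0 0 0 2; 0 0 -10.9 0 0 0 2'
python3 - <<'E'
from h import *
s=env.observe();print(s["q"],s["grip_width"],s["gripper_force"])
for t in(15,30,45):print(to([.461,.286,.142],30,t))
E
```

```text
time_s: 13.1
position: [0.4798, 0.2721, 0.3561]
tool_rot: [[-0.493, 0.87, -0.001], [0.87, 0.493, -0.0], [0.0, -0.001, -1.0]]
ft_force: [1.2, 0.4, -1.1]
grip_width: 0.0073
gripper_force: 49.2
[ 1.72593200e+01  2.42523847e+01  7.88039129e+01  4.57155734e-03
  7.70119388e+01 -1.23002867e+01] 0.007322478413790108 49.17501747608185
(array([-1.883,  0.005, -0.055]), array([ 0.701, -1.651,  2.158]))
(array([-3.758,  0.012, -0.055]), array([ 0.691, -2.894,  2.675]))
(array([-5.633,  0.019, -0.053]), array([ 0.683, -3.961,  3.496]))
```

```bash
python3 -m creep '-0.7 0 0 0.3 -0.7 0.5 2; -1.4 0 0 0.6 -1.3 1.2 2; -2.1 0 0 0.7 -1.8 2 2; -2.8 0 0 0.7 -2.3 2.3 2; -3.5 0 0 0.7 -2.7 2.5 2; -4.2 0 0 0.7 -3.2 2.8 2; -4.9 0 0 0.7 -3.6 3.2 2; -5.6 0 0 0.7 -3.95 3.5 2; -5.6 0 0 0.7 -3.95 3.5 2; -5.6 0 0 0.7 -3.95 3.5 2; -5.6 0 0 0.7 -3.95 3.5 2; -5.6 0 0 0.7 -3.95 3.5 2'
python3 - <<'E'
from h import *
np.set_printoptions(precision=4,suppress=True)
s=env.observe();print(s["q"],s["grip_width"],s["gripper_force"],s["position"]+env.pinch_z*s["tool_rot"][:,2])
print(to([.461,.286,.142],30,45))
p=get_image("scene");t=get_image("top")
for b in spotter.boxes_of("slide",p)[:5]+spotter.boxes_of("blank",p)[:1]:print(b["p"],b["xy"],world(p,*b["xy"]))
cv2.imwrite("pics/end.png",np.hstack([cv2.resize(t["image"][120:300,60:300],(400,300)),cv2.resize(p["image"][100:256,200:408],(400,300))]))
E
```

```text
time_s: 14.3
position: [0.3661, 0.2314, 0.2512]
tool_rot: [[-0.49, 0.621, 0.612], [0.872, 0.346, 0.348], [0.004, 0.704, -0.71]]
ft_force: [-0.3, 0.8, -1.0]
grip_width: 0.0075
gripper_force: 49.2
[ 14.4138  20.1194 115.7567  87.8187  10.6412 -98.354 ] 0.00748249065465115 49.247456789016724 [0.4607 0.2852 0.1413]
(array([-0.033,  0.034, -0.078]), array([-0.007,  0.008, -0.003]))
0.87 [344.4, 149.2] [0.4914 0.2629 0.132 ]
0.68 [274.9, 144.3] [0.3704 0.1004 0.0368]
0.66 [217.7, 144.0] [ 0.3756 -0.0683  0.0477]
0.65 [283.7, 241.8] [0.7049 0.0939 0.0397]
0.68 [250.9, 190.6] [0.5629 0.0208 0.0593]
```

View pics/end.png

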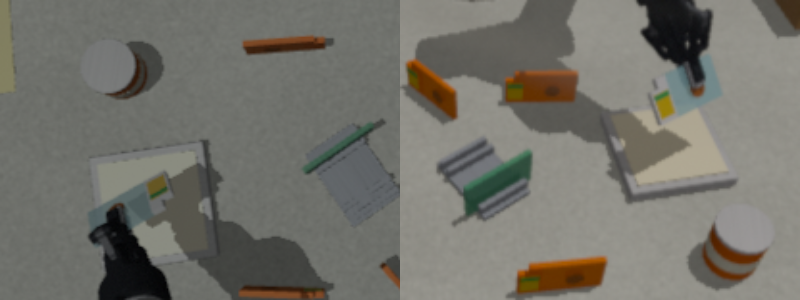

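The slide is held over the pad with the yellow label slanting up. It is at (130,205) in the top view and (685,90) in the scene view. The spotter puts it at (0.491,0.263,0.132), against the pad centre at (0.479,0.273). The green slide and the jar in view are where they were. Handing in.

```bash
python3 -c "
from h import *
s=env.observe();print(s['qvel'],s['gripper_force'])
print(job.close_job())"
```

```text
[ 0.04740194 -0.08412246 -0.24945852  0.01943693  0.02506289 -1.05828483] 49.237326979637146
the job is handed in; nothing more can be done
None
```

I've handed the job in, with no verdict shown: the switch is on, and the frosted slide is held by its clear part about 0.11 m above the pad, tilted about 45° with the label slanting up; the green slide and jars were never touched.

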